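# Make up two watch-repair job kits

### The job

Make up the two watch-repair kits from the stock at the back of the bench, putting each thing upright, right down in the recess named: in the blue tray the large white press die goes in the large round recess, the glass jar in the smaller round one, and the parts box with the red dot in the rectangular one; in the yellow tray the small orange press die goes in the round recess and the parts box with the green dot in the rectangular one. Leave the blue pen and the dark red rubber blower where they are.

Things in the scene. Friction and masses are not known exactly. Their poses are not given: they have to be found in the camera images.
- blue_tray: blue kit tray, 100 (x) x 250 (y) x 14 mm, three recesses centred on x = 0: large round, 70 mm across, at y = +76 mm; smaller round, 62 mm, at y = -5 mm; rectangular, 54 (x) x 62 (y) mm, at y = -81 mm. Recesses are 9 mm deep (floors at z = 5 mm, top face 14 mm). Origin at the centre of its underside, y along the long side, z up. Fixed to the bench
- yellow_tray: yellow moulded kit tray, 100 (x) x 150 (y) x 14 mm, with two recesses in a row along y: a round one 54 mm across, centred at y = +36 mm, and a rectangular one 54 (x) x 62 (y) mm, at y = -34 mm; both at x = 0. Recesses are 9 mm deep (floors at z = 5 mm, top face 14 mm). Origin at the centre of its underside, y along the long side, z up. Fixed to the bench
- white_die: large white plastic press die, a plain round block 52 mm across and 26 mm high with a dished top. Origin at the centre of its underside, z up. Loose, about 50 g. Grip it across its outside
- jar: clear glass jar with a black lid, 45 mm across and 56 mm high, lid in the top 12 mm. Origin at the centre of its underside, z up. Loose, about 70 g
- box_red_dot: light grey closed parts box with a darker grey lower half, 37 (x) x 44 (y) x 20 mm high, with a round red dot, 22 mm across, on top of its lid. Origin at the centre of its underside, z up, x across the 37 mm sides. Loose; stands upright on the bench, about 40 g. Grip it across the 37 mm sides; the lid (top 7 mm) is the widest part
- box_green_dot: light grey closed parts box with a darker grey lower half, 37 (x) x 44 (y) x 20 mm high, with a round green dot, 22 mm across, on top of its lid. Origin at the centre of its underside, z up, x across the 37 mm sides. Loose; stands upright on the bench, about 40 g. Grip it across the 37 mm sides; the lid (top 7 mm) is the widest part
- orange_die: small orange plastic press die, a plain round block 36 mm across and 32 mm high with a dished top. Origin at the centre of its underside, z up. Loose, about 50 g. Grip it across its outside
- pen: blue pen lying on the bench between the two trays, 138 mm long (along its y), 11 mm thick, origin at the middle of its underside. Loose; not to be disturbed
- blower: dark red rubber dust blower standing on the bench behind the stock, 48 mm across, 98 mm high with its thin nozzle up, origin at the centre of its underside, z up. Loose; not to be disturbed

How it is judged (in metres and radians):
At the end, for the whole second after the job is handed in: Each thing is in its named recess of its tray, down on the recess floor (underside 2 to 8.5 mm above the bench), origin within 13 mm of the recess centre along the tray's x and y, upright within 0.1 rad, and at rest (x of white_die in the frame of blue_tray between -0.013 and 0.013 m and y of white_die in the frame of blue_tray between 0.063 and 0.089 m and z of white_die in the frame of blue_tray between 0.002 and 0.0085 m and angle between each of white_die, jar, box_red_dot, orange_die, box_green_dot's own z axis and vertical below 0.1 rad and linear speed of each of white_die, jar, box_red_dot, orange_die, box_green_dot below 0.02 m/s and angular speed of each of white_die, jar, box_red_dot, orange_die, box_green_dot below 0.2 rad/s and x of jar in the frame of blue_tray between -0.013 and 0.013 m and y of jar in the frame of blue_tray between -0.018 and 0.008 m and z of jar in the frame of blue_tray between 0.002 and 0.0085 m and x of box_red_dot in the frame of blue_tray between -0.013 and 0.013 m and y of box_red_dot in the frame of blue_tray between -0.094 and -0.068 m and z of box_red_dot in the frame of blue_tray between 0.002 and 0.0085 m and x of orange_die in the frame of yellow_tray between -0.013 and 0.013 m and y of orange_die in the frame of yellow_tray between 0.023 and 0.049 m and z of orange_die in the frame of yellow_tray between 0.002 and 0.0085 m and x of box_green_dot in the frame of yellow_tray between -0.013 and 0.013 m and y of box_green_dot in the frame of yellow_tray between -0.047 and -0.021 m and z of box_green_dot in the frame of yellow_tray between 0.002 and 0.0085 m); the robot touches nothing.
It fails at once if the pen is moved more than 25 mm (distance of pen from where it was at the start of the episode above 0.025 m).
It fails at once if the blower is moved more than 25 mm or tipped (distance of blower from where it was at the start of the episode above 0.025 m or angle between blower's own z axis and vertical above 0.5 rad).
It also fails if it takes over 112 s, if anything falls off the work surface, if the arm or the gripper's body presses on something with over 40 N, if the wrist force passes 120 N, or if a joint passes its speed limit or range.

### The arm

A 7-joint arm with a two-finger parallel gripper is mounted at the origin on a cart in front of the work surface, level with it; the furniture and walls round the work are solid. World frame = base frame: x ahead of the robot, y to its left, z up, the work surface at z = 0. Lengths are in m, angles in degrees, forces in N, time in s.
With the tool pointing down it reaches from about 0.425 to 1.025 m from the base axis. Payload 9.4 kg.
Tool frame: the origin (TCP) lies midway between the tips of the shut fingers; the grasp point (between the pads) lies 19 mm behind it (env.grip_depth is the distance from the TCP to the grasp point, in m); z points along the fingers, y is the line along which they close (so a half turn about z gives the same grasp; the last joint's range is limited). The gripper opens to 85 mm and grips with 20 to 120 N. Pads are 22 mm wide; open, the fingers measure 114 mm over their backs; the gripper's body (76 mm by 85 mm) begins 54 mm behind the grasp point. The pads swing forward as they close: fully open they stand 13 mm farther back than shut.
Start: joints at [69.517, 34.337, -0.143, 91.639, 0.103, 54.024, -4.572], TCP at [0.201, -0.697, 0.231] pointing down, gripper open.
Joint ranges: [-147.43, 147.43], [-19.82, 112.94], [-74.19, 73.91], [6.32, 146.72], [-59.91, 239.91], [6.04, 106.73], [-150.56, 150.56]. Speed limits (degrees/s): [127.2, 127.2, 172.46, 172.46, 180, 180, 180].

### API

Orientations are given as a 3x3 rotation matrix whose columns are the frame's x, y, z axes.
In Python, from plant import env, cams gives the robot as it stands (env), with the cameras (cams).
- The arm moves only by the tool drive_effector, called after "Request:" by a JSON object that holds its "fn" and its "kwargs". Schema: {"type":"object","properties":{"plan":{"type":"array","items":{"type":"array","items":{"type":"array","items":{"type":"number"},"minItems":5,"maxItems":5},"minItems":1,"maxItems":20},"minItems":1,"maxItems":1},"squeeze":{"type":"number"},"only":{"type":"string"},"quiet":{"type":"boolean"},"lines":{"type":"string"}},"required":["plan"],"additionalProperties":false}. plan is a list that holds a single list of rows (three levels of brackets), with 1 to 20 rows, each of 5 numbers: dx, dy, dz in m, then a turn about the tool's z in degrees, then the opening from 0.0 (shut) to 1.0 (fully open); each row is the pose to reach, as a shift and turn from the pose commanded when the call began, along the tool's axes at that moment; what a row does not reach only later rows make up. A row lasts 1/12 s, in which the tool goes at most 0.0417 m and 7.16 degrees, less where a joint would pass 70% of its speed; a pose out of reach is approached as far as the arm can. The fingers move at their own pace and stop on an object; squeeze is the grip in N (left out, the last holds). Time passes only in rows, so rows that do not move let the fingers close. The tool returns the time, the measured TCP pose, the force, the opening and the grip force at its end. only (a regular expression) keeps the lines of the reply that match it, lines (a string "A,B") keeps lines A to B, and quiet returns only ok. Input that does not fit is refused with a message, and nothing moves.
- env.sense(): the state, without advancing time (a new reading comes with each control period).
- cams.read_camera(name): name is "scene" or "side" or "wrist"; returns the picture (480x640x3 uint8, red, green, blue); there is no depth.
- cams.camera_model(name): a dict with "camera_matrix" (3x3 intrinsics, pixels), "R" (3x3) and "t" (3): a world point X has camera coordinates R X + t. Camera axes: x right, y down, z forward; pixel columns grow to the right and rows downward; lengths in m; the calibration is good to about 2 mm. A picture is of the moment at which its call begins: read the wrist's pose just before it. camera_model takes no time and is no camera call; for the wrist camera it gives the pose at the moment of the call.
- env.close_job(): hands the job in; it is judged then, once.
The state is a dict: "time_s": time; "joint_positions": joint angles; "qd": joint speeds; "effort": joint torques, N m; "tcp_pos": TCP position; "orientation": TCP orientation; "contact_force": force on the tool from outside, world axes, zero at the start; "ft_torque": the same for the moment, N m; "width": opening from 0.0 (shut) to 1.0 (fully open); "gripper_force": force on a finger pad.
Only numpy, scipy, OpenCV 4.12 (cv2) and the standard library are available. Lean on these libraries where they do the work, as an engineer would, in place of code of your own. Each camera call takes 0.05 s, during which the arm holds its last target. There are 200 camera calls.

## Working session

There is one attempt and no reset: what is moved stays moved. The work goes in short steps, Python scripts to look and compute and a tool call to move; the robot and the scene stay as the last step left them, time stands still between calls to the robot, and variables do not carry over. Pictures are saved under pics/ and viewed, at most 14 in all, crops included, and the job is handed in when it is done.

```bash
ls; mkdir -p pics
```

Run:
```python
from plant import env, cams
import cv2
s=env.sense(); print(s['time_s'],s['tcp_pos'],s['orientation'],s['width'])
for n in ['scene','side']:
    cv2.imwrite(f'pics/{n}0.png',cams.read_camera(n)[:,:,::-1]); m=cams.camera_model(n); print(n,m)
```

```text
pics
plant.py
0.0 [ 0.20075602 -0.69615759  0.23039657] [[ 9.60817782e-01  2.77180158e-01 -5.91594239e-04]
 [ 2.77180742e-01 -9.60816681e-01  1.46383519e-03]
 [-1.62667544e-04 -1.57045741e-03 -9.99998754e-01]] 1.0004639422689803
scene {'camera_matrix': array([[586.4826775 ,   0.        , 322.21472968],
       [  0.        , 586.4826775 , 245.37621207],
       [  0.        ,   0.        ,   1.        ]]), 'R': array([[-0.67173122, -0.74047044,  0.02192503],
       [-0.40708445,  0.34424324, -0.84603714],
       [ 0.61891794, -0.5772349 , -0.53267293]]), 't': array([0.40017783, 0.26919816, 0.65691644])}
side {'camera_matrix': array([[487.095755  ,   0.        , 320.42476053],
       [  0.        , 487.095755  , 232.56805843],
       [  0.        ,   0.        ,   1.        ]]), 'R': array([[-0.93289007, -0.35994812,  0.01238792],
       [-0.23405302,  0.57974319, -0.78045949],
       [ 0.27374311, -0.73098234, -0.62508361]]), 't': array([0.55943914, 0.17202292, 0.70832462])}
```

View pics/scene0.png

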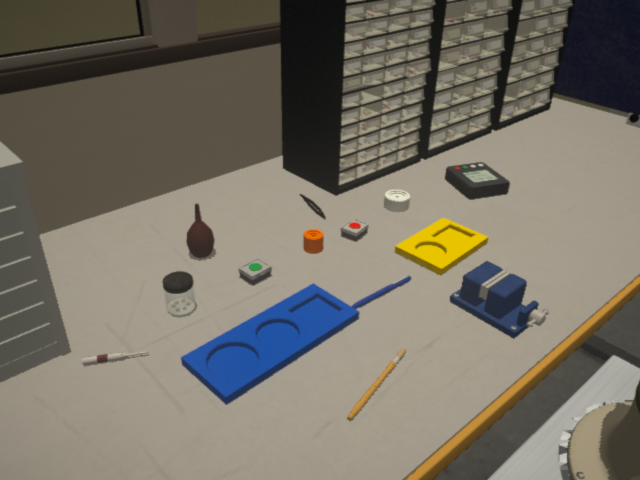

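View pics/side0.png

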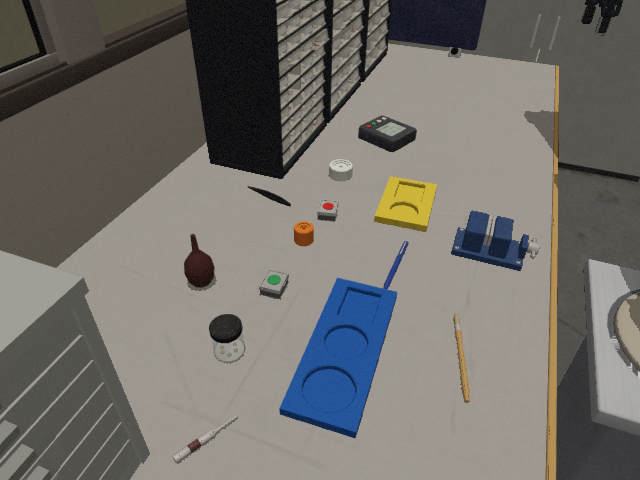

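Create h.py:
```python
from plant import env, cams
import cv2, numpy as np
def cast(m,px,z):
    px=np.atleast_2d(np.asarray(px,float)); d=np.c_[px,np.ones(len(px))]@np.linalg.inv(m['camera_matrix']).T@m['R']
    c=-m['R'].T@m['t']; return c+d*((z-c[2])/d[:,2])[:,None]
def proj(m,X):
    p=m['camera_matrix']@(m['R']@np.asarray(X,float)+m['t']); return p[:2]/p[2]
HSV={'blue':((108,150,90),(125,255,255)),'yellow':((22,150,90),(35,255,255)),'red':((0,170,150),(5,255,255)),
 'green':((50,100,80),(80,255,255)),'orange':((6,170,120),(14,255,255))}
def mask(im,c):
    h=cv2.cvtColor(im,cv2.COLOR_RGB2HSV); return cv2.inRange(h,*map(np.array,HSV[c]))
def blobs(mk,amin=60):
    cs,_=cv2.findContours(mk,cv2.RETR_EXTERNAL,cv2.CHAIN_APPROX_NONE)
    return sorted([c for c in cs if cv2.contourArea(c)>amin],key=cv2.contourArea)[::-1]
```

Run:
```python
from h import *
for n in ['scene','side']:
    im=cv2.imread(f'pics/{n}0.png')[:,:,::-1].copy(); m=cams.camera_model(n)
    for c,z in [('blue',.014),('yellow',.014),('red',.02),('green',.02),('orange',.016)]:
        for b in blobs(mask(im,c),25)[:2]:
            M=cv2.moments(b); p=[M['m10']/M['m00'],M['m01']/M['m00']]
            P=cast(m,p,z)[0]; print(n,c,cv2.contourArea(b),np.round(p),P[:2].round(3))
            if c in('blue','yellow') and M['m00']>1500:
                q=cast(m,b[:,0],.014)[:,:2].astype(np.float32); r=cv2.minAreaRect(q); print('  rect',np.round(r[0],3),np.round(r[1],3),round(r[2],1), cv2.boxPoints(r).round(3).tolist())
m=cams.camera_model('scene'); k=cams.camera_model('side')
for nm,a,b,z in [('white top',(397,195),(341,165),.026),('jar lid',(178,280),(226,325),.056),('blower base',(202,252),(200,280),.01)]:
    print(nm,cast(m,a,z)[0].round(3),cast(k,b,z)[0].round(3))
```

```text
scene blue 8048.0 [267. 339.] [0.482 0.208]
  rect [0.486 0.19 ] [0.1   0.255] 2.6 [[0.4300000071525574, 0.3149999976158142], [0.4410000145435333, 0.061000000685453415], [0.5410000085830688, 0.06499999761581421], [0.5299999713897705, 0.3199999928474426]]
scene yellow 2810.5 [441. 245.] [ 0.48  -0.182]
  rect [ 0.482 -0.187] [0.109 0.166] 3.3 [[0.4230000078678131, -0.10700000077486038], [0.43299999833106995, -0.27300000190734863], [0.5410000085830688, -0.26600000262260437], [0.5320000052452087, -0.10100000351667404]]
scene red 32.0 [354. 225.] [ 0.623 -0.106]
scene green 54.0 [255. 266.] [0.634 0.117]
scene orange 292.5 [313. 240.] [ 0.639 -0.016]
side blue 9914.0 [343. 354.] [0.486 0.21 ]
  rect [0.491 0.135] [0.1   0.363] 2.6 [[0.43299999833106995, 0.3140000104904175], [0.44999998807907104, -0.04899999871850014], [0.5490000247955322, -0.04500000178813934], [0.5329999923706055, 0.3179999887943268]]
side yellow 2325.5 [406. 204.] [ 0.488 -0.18 ]
  rect [ 0.489 -0.187] [0.1   0.167] 3.4 [[0.4339999854564667, -0.10700000077486038], [0.4440000057220459, -0.27300000190734863], [0.5440000295639038, -0.2669999897480011], [0.5339999794960022, -0.10100000351667404]]
side red 39.5 [328. 206.] [ 0.626 -0.107]
side green 82.5 [274. 279.] [0.636 0.116]
side orange 167.0 [303. 227.] [ 0.646 -0.031]
white top [ 0.647 -0.25   0.026] [ 0.649 -0.252  0.026]
jar lid [0.635 0.256 0.056] [0.64  0.254 0.056]
blower base [0.741 0.152 0.01 ] [0.751 0.154 0.01 ]
```

Add to h.py:
```python
def delta(target,yaw=None):
    """shift in tool axes to world target; yaw = world heading (deg) of tool y axis wanted (mod 180)"""
    s=env.sense(); R=np.array(s['orientation']); d=R.T@(np.array(target)-s['tcp_pos']); y=np.degrees(np.arctan2(R[1,1],R[0,1]))
    t=None if yaw is None else round(-((yaw-y+90)%180-90),2)
    print('delta',d.round(4),'turn',t,'heading',round(y,1),'q7',round(s['joint_positions'][6],1),'t',s['time_s'])
```

Run:
```python
from h import *
delta([.52,-.17,.35],0)
s=env.sense(); m=cams.camera_model('wrist'); R=np.array(s['orientation']); c=-m['R'].T@m['t']; print('cam in tool',R.T@(c-s['tcp_pos']), (m['R']@R).round(2), m['camera_matrix'][0])
k=cams.camera_model('scene')
print(cast(k,[(283,172),(338,188),(420,163),(455,305),(312,205)],0).round(3))
```

Request:
{"fn": "drive_effector", "kwargs": {"plan": [[[0.04,-0.036,-0.01,-7,1],[0.07,-0.06,-0.02,-14,1],[0.10,-0.09,-0.03,-21,1],[0.13,-0.12,-0.04,-28,1],[0.16,-0.15,-0.05,-35,1],[0.19,-0.18,-0.05,-42,1],[0.22,-0.20,-0.05,-49,1],[0.25,-0.23,-0.05,-56,1],[0.28,-0.26,-0.05,-63,1],[0.31,-0.29,-0.05,-70,1],[0.34,-0.315,-0.05,-73.9,1],[0.37,-0.34,-0.05,-73.9,1],[0.40,-0.37,-0.05,-73.9,1],[0.43,-0.39,-0.05,-73.9,1],[0.4525,-0.4173,-0.05,-73.9,1],[0.4525,-0.4173,-0.05,-73.9,1],[0.4525,-0.4173,-0.05,-73.9,1],[0.4525,-0.4173,-0.05,-73.9,1]]]}}

```text
time_s: 1.6
tcp_pos: [0.5196, -0.1706, 0.2809]
orientation: [[-0.0, 1.0, -0.001], [1.0, 0.0, -0.0], [-0.0, -0.001, -1.0]]
contact_force: [0.1, -0.8, 0.2]
width: 1.002
gripper_force: 0.0
```

Run:
```python
from h import *
delta([.648,-.25,.2],0)
cv2.imwrite('pics/w1.png',cams.read_camera('wrist')[:,:,::-1]); m=cams.camera_model('wrist'); np.savez('pics/w1.npz',**m)
```

```text
delta [-0.0794  0.1285  0.0808] turn 0.01 heading 0.0 q7 -0.2 t 1.6
```

View pics/w1.png

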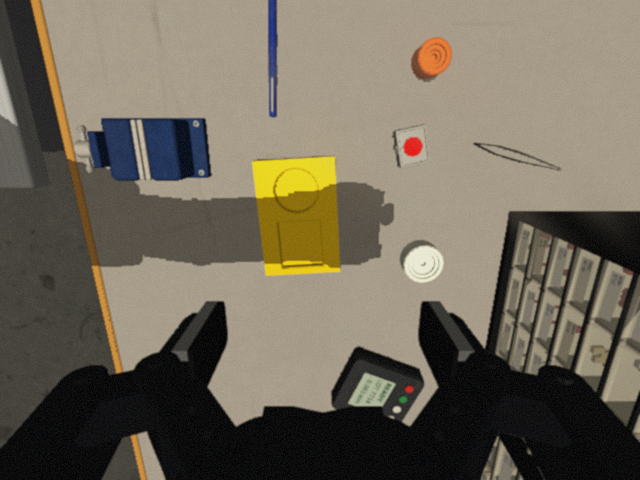

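Create meas.py:
```python
import sys
from h import *
# measure in a wrist picture: yellow/blue tray rectangles, die circles, box rectangles
def tray(im,m,c):
    for b in blobs(mask(im,c),1500)[:1]:
        r=cv2.minAreaRect(cast(m,b[:,0],.014)[:,:2].astype(np.float32)*1000); print(c,np.round(r,1).tolist() if 0 else r)
def box(im,m,c,near=None):
    M=cv2.moments(blobs(mask(im,c),20)[0]); p=np.array([M['m10'],M['m01']])/M['m00']; P=cast(m,p,.02)[0]
    g=cv2.cvtColor(im,cv2.COLOR_RGB2HSV); L=((g[:,:,1]<25)&(g[:,:,2]>LV)).astype(np.uint8)|(mask(im,c)>0).astype(np.uint8)
    L=cv2.morphologyEx(L,cv2.MORPH_CLOSE,np.ones((3,3),np.uint8))
    q=[b for b in blobs(L,100) if cv2.pointPolygonTest(b,p.tolist(),False)>=0]
    r=cv2.minAreaRect(cast(m,q[0][:,0],.02)[:,:2].astype(np.float32)*1000) if q else None
    print(c,'dot',P[:2].round(4),'lid',r)
LV=170
```

Run:
```python
from meas import *
im=cv2.imread('pics/w1.png')[:,:,::-1].copy(); m=np.load('pics/w1.npz')
h=cv2.cvtColor(im,cv2.COLOR_RGB2HSV)
for p in [(262,165),(262,230),(300,170),(418,133),(400,160),(455,140),(423,250),(410,265),(434,45),(411,146)]: print(p,h[p[1],p[0]])
HSV['yellow']=((20,150,60),(35,255,255)); tray(im,m,'yellow'); box(im,m,'red')
o=blobs(mask(im,'orange'))[0]; print('orange',cv2.minEnclosingCircle(o), cast(m,cv2.minEnclosingCircle(o)[0],.02))
w=((h[:,:,1]<30)&(h[:,:,2]>190)).astype(np.uint8)
for b in blobs(w,100):
  c=cv2.minEnclosingCircle(b); print(c,cast(m,c[0],.026).round(4))
```

```text
(262, 165) [ 27 215 234]
(262, 230) [ 23 233 138]
(300, 170) [ 27 221 230]
(418, 133) [ 18  37 184]
(400, 160) [ 21  36 163]
(455, 140) [ 19  44 169]
(423, 250) [ 30  23 233]
(410, 265) [ 30  24 231]
(434, 45) [ 11 187 222]
(411, 146) [  1 221 228]
yellow ((487.74932861328125, -196.25885009765625), (100.36163330078125, 150.54766845703125), 3.3287980556488037)
red dot [ 0.6243 -0.1077] lid ((624.29296875, -107.9671401977539), (19.15045738220215, 20.139310836791992), 89.95719909667969)
orange ((433.625, 55.75), 18.860193252563477) [[ 0.63936126 -0.01331159  0.02      ]]
((423.45782470703125, 264.2710876464844), 18.62949562072754) [[ 0.6488 -0.2536  0.026 ]]
```

Request:
{"fn": "drive_effector", "kwargs": {"plan": [[[-0.02,0.03,0.02,0,1],[-0.04,0.06,0.04,0,1],[-0.06,0.09,0.06,0,1],[-0.083,0.12,0.08,0,1],[-0.083,0.1294,0.11,0,1],[-0.083,0.1294,0.15,0,1],[-0.083,0.1294,0.18,0,1],[-0.083,0.1294,0.2,0,1],[-0.083,0.1294,0.2,0,1]]], "squeeze": 30}}

```text
time_s: 2.4
tcp_pos: [0.6455, -0.2549, 0.0761]
orientation: [[0.003, 1.0, -0.008], [1.0, -0.003, 0.002], [0.002, -0.008, -1.0]]
contact_force: [-0.1, 0.0, 0.5]
width: 0.997
gripper_force: 0.0
```

Run:
```python
from meas import *
delta([.649,-.2535,.004],0)
im=cams.read_camera('wrist'); cv2.imwrite('pics/w2.png',im[:,:,::-1]); m=cams.camera_model('wrist'); np.savez('pics/w2.npz',**m)
h=cv2.cvtColor(im,cv2.COLOR_RGB2HSV)
w=((h[:,:,1]<30)&(h[:,:,2]>190)).astype(np.uint8)
for b in blobs(w,100):
  c=cv2.minEnclosingCircle(b); print(c,cast(m,c[0],.026).round(4))
print('pred',proj(m,[.649,-.2535,.026]))
```

```text
delta [0.0012 0.004  0.0721] turn -0.15 heading -0.2 q7 -2.1 t 2.4
pred [325.71721655 262.0713176 ]
```

View pics/w2.png

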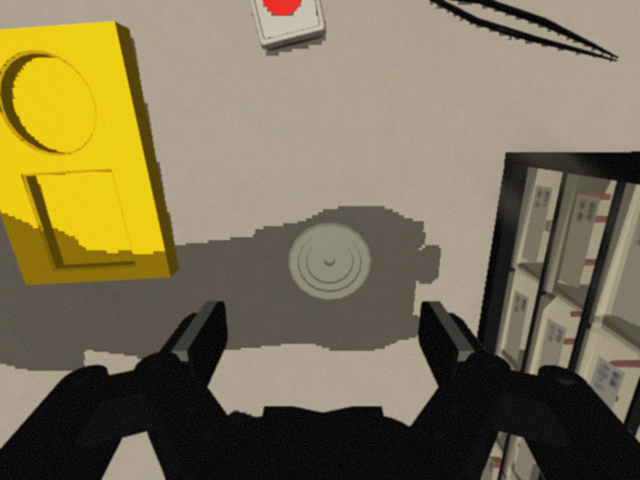

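Request:
{"fn": "drive_effector", "kwargs": {"plan": [[[0,0.002,0.03,0,1],[0,0.002,0.055,0,1],[0,0.002,0.07,0,1],[0,0.002,0.077,0,1],[0,0.002,0.077,0,1],[0,0.002,0.077,0,1],[0,0.002,0.077,0,0],[0,0.002,0.077,0,0],[0,0.002,0.077,0,0],[0,0.002,0.077,0,0],[0,0.002,0.077,0,0],[0,0.002,0.077,0,0]]], "squeeze": 30}}

```text
time_s: 3.45
tcp_pos: [0.652, -0.2536, 0.0057]
orientation: [[0.0, 1.0, 0.001], [1.0, -0.0, -0.001], [-0.001, 0.001, -1.0]]
contact_force: [-2.2, -0.2, 6.2]
width: 0.595
gripper_force: 30.3
```

Request:
{"fn": "drive_effector", "kwargs": {"plan": [[[0,0,-0.03,0,0],[0,0,-0.07,0,0],[0.02,-0.01,-0.1,0,0],[0.05,-0.02,-0.12,0,0],[0.08,-0.04,-0.14,0,0],[0.11,-0.05,-0.16,0,0],[0.14,-0.06,-0.18,0,0],[0.17,-0.07,-0.2,0,0],[0.2,-0.08,-0.22,0,0],[0.23,-0.09,-0.24,0,0],[0.26,-0.1,-0.26,0,0],[0.29,-0.12,-0.276,0,0],[0.32,-0.14,-0.276,0,0],[0.35,-0.151,-0.276,0,0],[0.384,-0.151,-0.276,0,0],[0.384,-0.151,-0.276,0,0],[0.384,-0.151,-0.276,0,0]]]}}

```text
time_s: 4.87
tcp_pos: [0.5001, 0.1328, 0.281]
orientation: [[-0.004, 1.0, 0.001], [1.0, 0.004, 0.001], [0.001, 0.001, -1.0]]
contact_force: [0.3, -0.6, -0.8]
width: 0.598
gripper_force: 31.8
```

Run:
```python
from meas import *
delta([.5,.26,.1],0)
im=cams.read_camera('wrist'); cv2.imwrite('pics/w3.png',im[:,:,::-1]); m=cams.camera_model('wrist'); np.savez('pics/w3.npz',**m)
HSV['blue']=((105,120,50),(125,255,255))
for b in blobs(mask(im,'blue'),1500)[:2]: print(cv2.boundingRect(b))
tray(im,m,'blue'); box(im,m,'green')
```

```text
delta [0.1271 0.0002 0.181 ] turn 0.23 heading 0.2 q7 -33.6 t 4.8667
(261, 30, 94, 227)
blue ((488.0699462890625, 185.14990234375), (99.01756286621094, 256.6514587402344), 2.561410903930664)
green dot [0.6341 0.1147] lid ((634.1146240234375, 114.66184997558594), (20.133676528930664, 19.092376708984375), 0.12021494656801224)
```

View pics/w3.png

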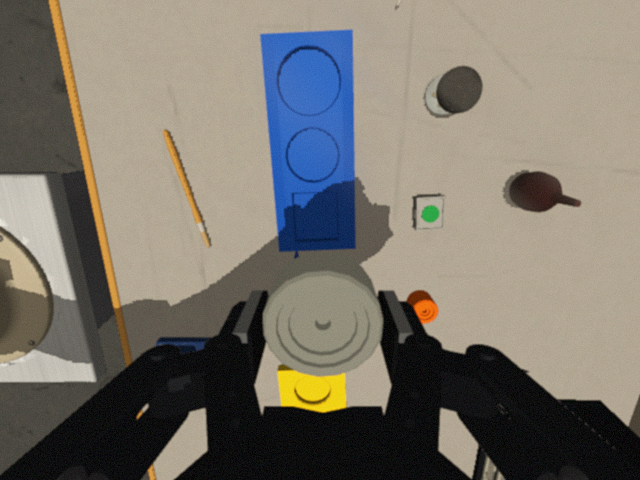

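Request:
{"fn": "drive_effector", "kwargs": {"plan": [[[0.03,-0.01,0.02,0,0],[0.06,-0.0155,0.05,0,0],[0.09,-0.0155,0.08,0,0],[0.12,-0.0155,0.11,0,0],[0.134,-0.0155,0.145,0,0],[0.134,-0.0155,0.18,0,0],[0.134,-0.0155,0.21,0,0],[0.134,-0.0155,0.235,0,0],[0.134,-0.0155,0.25,0,0],[0.134,-0.0155,0.262,0,0],[0.134,-0.0155,0.268,0,0],[0.134,-0.0155,0.27,0,0],[0.134,-0.0155,0.27,0,0],[0.134,-0.0155,0.27,0,0],[0.134,-0.0155,0.27,0,0.8],[0.134,-0.0155,0.27,0,0.8],[0.134,-0.0155,0.27,0,0.8],[0.134,-0.0155,0.27,0,0.8]]]}}

```text
time_s: 6.42
tcp_pos: [0.4852, 0.2647, 0.0104]
orientation: [[0.0, 1.0, 0.0], [1.0, -0.0, 0.0], [0.0, 0.0, -1.0]]
contact_force: [-0.1, -0.8, -0.7]
width: 0.802
gripper_force: 0.0
```

Request:
{"fn": "drive_effector", "kwargs": {"plan": [[[0,0,-0.03,0,1],[0,0,-0.06,0,1],[0,0,-0.1,0,1],[0,0.03,-0.12,0,1],[-0.01,0.06,-0.14,0,1],[-0.02,0.09,-0.14,0,1],[-0.02,0.12,-0.14,0,1],[-0.02,0.14,-0.14,0,1],[-0.02,0.15,-0.14,0,1],[-0.02,0.15,-0.14,0,1],[-0.02,0.15,-0.14,0,1]]]}}

```text
time_s: 7.33
tcp_pos: [0.6338, 0.2449, 0.1497]
orientation: [[-0.0, 1.0, -0.002], [1.0, 0.0, -0.0], [-0.0, -0.002, -1.0]]
contact_force: [0.2, 0.6, -0.3]
width: 0.998
gripper_force: 0.0
```

Run:
```python
from meas import *
m=np.load('pics/w3.npz'); print(cast(m,[(309,80),(312,154)],.014).round(4))
delta([.637,.255,.15],0)
im=cams.read_camera('wrist'); cv2.imwrite('pics/w4.png',im[:,:,::-1]); m=cams.camera_model('wrist'); np.savez('pics/w4.npz',**m)
```

```text
[[0.4851 0.2662 0.014 ]
 [0.4878 0.1858 0.014 ]]
delta [ 0.0101  0.0032 -0.0003] turn 0.01 heading 0.0 q7 -45.3 t 7.3333
```

View pics/w4.png

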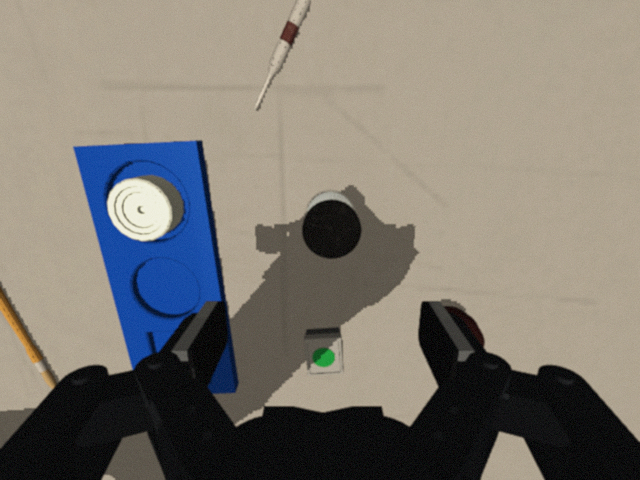

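Run:
```python
from meas import *
m=np.load('pics/w4.npz'); print('white',cast(m,(140,210),.031).round(4),'jar',cast(m,[(331,229),(331,230)],.056).round(4), 'corners',cast(m,[(75,148),(201,141),(237,391)],.014).round(4))
```

```text
white [[0.4864 0.2648 0.031 ]] jar [[0.6395 0.2564 0.056 ]
 [0.6395 0.2557 0.056 ]] corners [[0.4327 0.3121 0.014 ]
 [0.5354 0.3177 0.014 ]
 [0.5453 0.0705 0.014 ]]
```

Combine in two calls.

Request:
{"fn": "drive_effector", "kwargs": {"plan": [[[0.0117,0.005,0.03,0,1],[0.0117,0.005,0.06,0,1],[0.0117,0.005,0.09,0,1],[0.0117,0.005,0.115,0,1],[0.0117,0.005,0.13,0,1],[0.0117,0.005,0.135,0,1],[0.0117,0.005,0.135,0,1],[0.0117,0.005,0.135,0,1],[0.0117,0.005,0.135,0,0],[0.0117,0.005,0.135,0,0],[0.0117,0.005,0.135,0,0],[0.0117,0.005,0.135,0,0],[0.0117,0.005,0.135,0,0],[0.0117,0.005,0.135,0,0],[0.0117,0.005,0.12,0,0],[0.0117,0.005,0.08,0,0],[0.0117,0.005,0.05,0,0]]], "squeeze": 30}}

```text
time_s: 8.8
tcp_pos: [0.6397, 0.2565, 0.1023]
orientation: [[-0.0, 1.0, -0.001], [1.0, 0.0, -0.0], [-0.0, -0.001, -1.0]]
contact_force: [0.6, 0.1, -0.3]
width: 0.514
gripper_force: 31.1
```

Run:
```python
from meas import *
delta([.488,.1842,.021],0)
```

```text
delta [-0.0722 -0.1516  0.0815] turn 0.01 heading 0.0 q7 -47.5 t 8.8
```

Request:
{"fn": "drive_effector", "kwargs": {"plan": [[[-0.01,-0.03,0,0,0],[-0.03,-0.06,0,0,0],[-0.045,-0.09,0,0,0],[-0.06,-0.12,0,0,0],[-0.072,-0.145,0,0,0],[-0.072,-0.1515,0.01,0,0],[-0.072,-0.1515,0.035,0,0],[-0.072,-0.1515,0.055,0,0],[-0.072,-0.1515,0.07,0,0],[-0.072,-0.1515,0.077,0,0],[-0.072,-0.1515,0.079,0,0],[-0.072,-0.1515,0.079,0,0],[-0.072,-0.1515,0.079,0,0],[-0.072,-0.1515,0.079,0,0],[-0.072,-0.1515,0.079,0,0.75],[-0.072,-0.1515,0.079,0,0.75],[-0.072,-0.1515,0.079,0,0.75],[-0.072,-0.1515,0.079,0,0.75]]]}}

```text
time_s: 10.3
tcp_pos: [0.4886, 0.1844, 0.0214]
orientation: [[0.0, 1.0, 0.0], [1.0, -0.0, 0.0], [0.0, 0.0, -1.0]]
contact_force: [-0.4, 0.4, -0.6]
width: 0.749
gripper_force: 0.0
```

Request:
{"fn": "drive_effector", "kwargs": {"plan": [[[0,0,-0.03,0,0.75],[0,0,-0.07,0,0.75],[-0.02,0.03,-0.1,0,0.7],[-0.04,0.06,-0.12,0,0.7],[-0.06,0.09,-0.13,0,0.7],[-0.08,0.12,-0.13,0,0.7],[-0.08,0.146,-0.13,0,0.7],[-0.08,0.146,-0.13,0,0.7],[-0.08,0.146,-0.13,0,0.7],[-0.08,0.146,-0.13,0,0.7]]]}}

```text
time_s: 11.13
tcp_pos: [0.6333, 0.1048, 0.1508]
orientation: [[-0.0, 1.0, -0.002], [1.0, 0.0, 0.0], [0.0, -0.002, -1.0]]
contact_force: [-0.3, 1.0, -0.3]
width: 0.7
gripper_force: 0.0
```

Run:
```python
from meas import *
LV=150
im=cams.read_camera('wrist'); cv2.imwrite('pics/w5.png',im[:,:,::-1]); m=cams.camera_model('wrist'); np.savez('pics/w5.npz',**m)
box(im,m,'green'); delta([.634,.1147,.0055],0)
```

```text
green dot [0.6342 0.117 ] lid ((634.2510375976562, 116.93770599365234), (20.33839988708496, 20.822893142700195), 0.12578922510147095)
delta [0.0097 0.0012 0.1454] turn 0.06 heading 0.1 q7 -35.9 t 11.1833
```

View pics/w5.png

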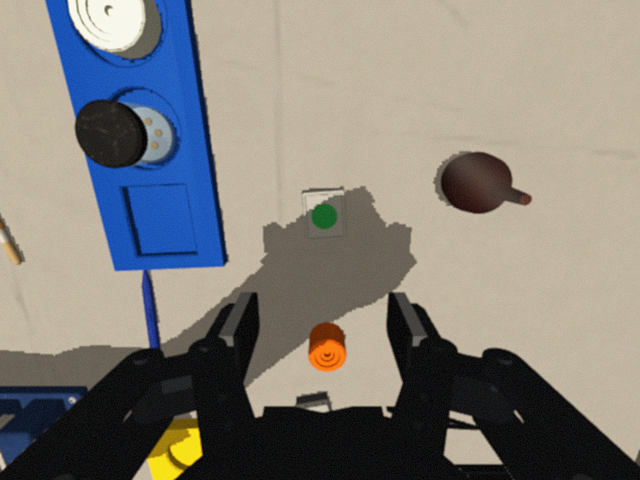

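Request:
{"fn": "drive_effector", "kwargs": {"plan": [[[0.0125,0,0.03,-3,0.65],[0.0125,0,0.06,-3,0.65],[0.0125,0,0.09,-3,0.65],[0.0125,0,0.12,-3,0.65],[0.0125,0,0.138,-3,0.65],[0.0125,0,0.1455,-3,0.65],[0.0125,0,0.1455,-3,0.65],[0.0125,0,0.1455,-3,0.65],[0.0125,0,0.1455,-3,0],[0.0125,0,0.1455,-3,0],[0.0125,0,0.1455,-3,0],[0.0125,0,0.1455,-3,0],[0.0125,0,0.1455,-3,0],[0.0125,0,0.14,-3,0],[0.0125,0,0.11,-3,0],[0.0125,0,0.08,-3,0],[0.0125,0,0.05,-3,0],[0.0125,0,0.05,-3,0]]], "squeeze": 30}}

```text
time_s: 12.68
tcp_pos: [0.6372, 0.1177, 0.1075]
orientation: [[-0.052, 0.999, 0.008], [0.999, 0.052, 0.002], [0.002, 0.008, -1.0]]
contact_force: [1.2, 0.6, -2.1]
width: 0.418
gripper_force: 30.3
```

Run:
```python
from meas import *
cv2.imwrite('pics/w6.png',cams.read_camera('wrist')[200:440,160:480,::-1])
delta([.4897,-.2302,.0115],3.3)
```

```text
delta [-0.3395 -0.1649  0.0923] turn -0.35 heading 2.9 q7 -37.0 t 12.7333
```

View pics/w6.png

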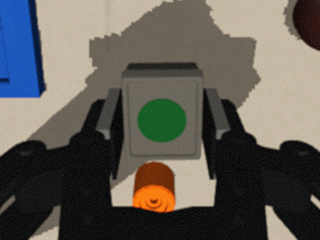

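Request:
{"fn": "drive_effector", "kwargs": {"plan": [[[-0.03,-0.02,0,0,0],[-0.065,-0.035,0,0,0],[-0.1,-0.05,0,0,0],[-0.135,-0.065,0,0,0],[-0.17,-0.08,0,0,0],[-0.205,-0.095,0,0,0],[-0.24,-0.11,0,0,0],[-0.275,-0.125,0,0,0],[-0.31,-0.14,0,0,0],[-0.339,-0.162,0,0,0],[-0.339,-0.162,0.01,0,0],[-0.339,-0.162,0.04,0,0],[-0.339,-0.162,0.06,0,0],[-0.339,-0.162,0.075,0,0],[-0.339,-0.162,0.083,0,0],[-0.339,-0.162,0.0885,0,0],[-0.339,-0.162,0.0885,0,0],[-0.339,-0.162,0.0885,0,0]]]}}

```text
time_s: 14.23
tcp_pos: [0.4904, -0.2298, 0.0128]
orientation: [[-0.053, 0.999, -0.0], [0.999, 0.053, -0.0], [-0.0, -0.0, -1.0]]
contact_force: [0.6, 0.4, 0.2]
width: 0.417
gripper_force: 31.0
```

Run:
```python
from meas import *
cv2.imwrite('pics/w7.png',cams.read_camera('wrist')[100:440,100:540,::-1])
delta([.4897,-.2302,.0115],3.3)
```

```text
delta [-0.0002 -0.001   0.0015] turn -0.29 heading 3.0 q7 -15.8 t 14.2833
```

View pics/w7.png

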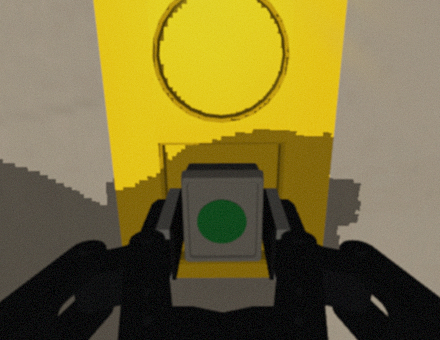

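Request:
{"fn": "drive_effector", "kwargs": {"plan": [[[0,0,0.001,0,0],[0,0,0.001,0,0.65],[0,0,0.001,0,0.65],[0,0,0.001,0,0.65],[0,0,0.001,0,0.65],[0,0,-0.03,0,0.65],[0,0,-0.07,0,0.65],[0.02,0.02,-0.1,0,0.65],[0.04,0.05,-0.12,0,0.65],[0.06,0.08,-0.135,0,0.65],[0.08,0.11,-0.135,0,0.65],[0.103,0.136,-0.135,0,0.65],[0.103,0.136,-0.135,0,0.65],[0.103,0.136,-0.135,0,0.65],[0.103,0.136,-0.135,0,0.65]]]}}

```text
time_s: 15.53
tcp_pos: [0.6201, -0.1203, 0.1473]
orientation: [[-0.052, 0.999, -0.001], [0.999, 0.052, -0.0], [-0.0, -0.001, -1.0]]
contact_force: [0.3, 1.1, -0.2]
width: 0.655
gripper_force: 0.0
```

Run:
```python
from meas import *
im=cams.read_camera('wrist'); cv2.imwrite('pics/w8.png',im[:,:,::-1]); m=cams.camera_model('wrist'); np.savez('pics/w8.npz',**m)
HSV['red']=((0,150,80),(5,255,255)); box(im,m,'red'); delta([.6243,-.1077,.0055],0)
o=blobs(mask(im,'orange'),150)[0]; print(cv2.boundingRect(o))
```

```text
red dot [ 0.6243 -0.1075] lid ((624.4295654296875, -107.65135955810547), (20.869728088378906, 20.995864868164062), 47.882442474365234)
delta [0.0132 0.0054 0.1418] turn 2.95 heading 3.0 q7 -15.8 t 15.5833
(330, 69, 49, 54)
```

View pics/w8.png

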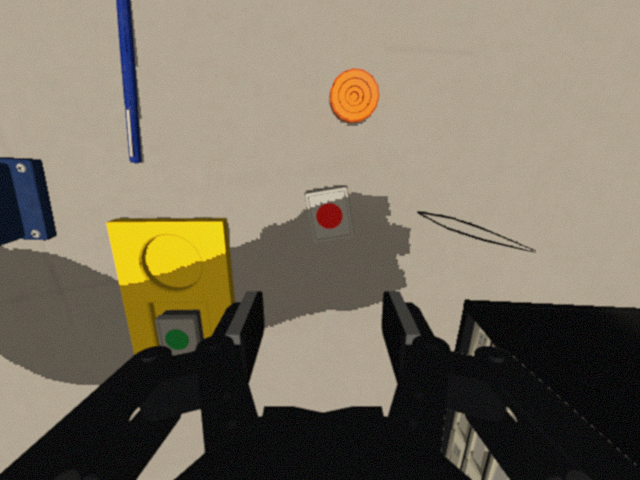

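Request:
{"fn": "drive_effector", "kwargs": {"plan": [[[0.0132,0.0054,0.03,-7,0.65],[0.0132,0.0054,0.06,-7,0.65],[0.0132,0.0054,0.09,-7,0.65],[0.0132,0.0054,0.12,-7,0.65],[0.0132,0.0054,0.135,-7,0.65],[0.0132,0.0054,0.142,-7,0.65],[0.0132,0.0054,0.142,-7,0.65],[0.0132,0.0054,0.142,-7,0.65],[0.0132,0.0054,0.142,-7,0],[0.0132,0.0054,0.142,-7,0],[0.0132,0.0054,0.142,-7,0],[0.0132,0.0054,0.142,-7,0],[0.0132,0.0054,0.142,-7,0],[0.0132,0.0054,0.135,-7,0],[0.0132,0.0054,0.1,-7,0],[0.0132,0.0054,0.065,-7,0],[0.0132,0.0054,0.04,-7,0],[0.0132,0.0054,0.04,-7,0],[0.0132,0.0054,0.04,-7,0]]], "squeeze": 30}}

```text
time_s: 17.17
tcp_pos: [0.6265, -0.107, 0.1101]
orientation: [[-0.173, 0.985, 0.004], [0.985, 0.173, -0.001], [-0.001, 0.004, -1.0]]
contact_force: [-0.0, -0.8, -0.3]
width: 0.42
gripper_force: 30.2
```

Run:
```python
from meas import *
m=np.load('pics/w8.npz'); print('orange',cast(m,(354,95),.032).round(4))
delta([.4915,.1075,.0115],2.6)
```

```text
orange [[ 0.6368 -0.0154  0.032 ]]
delta [ 0.2347 -0.0962  0.0979] turn 7.36 heading 10.0 q7 -13.7 t 17.1667
```

Request:
{"fn": "drive_effector", "kwargs": {"plan": [[[0.035,-0.01,0,3,0],[0.07,-0.025,0,7.4,0],[0.105,-0.04,0,7.4,0],[0.14,-0.055,0,7.4,0],[0.175,-0.07,0,7.4,0],[0.21,-0.085,0,7.4,0],[0.235,-0.0936,0,7.4,0],[0.235,-0.0936,0.01,7.4,0],[0.235,-0.0936,0.04,7.4,0],[0.235,-0.0936,0.065,7.4,0],[0.235,-0.0936,0.08,7.4,0],[0.235,-0.0936,0.089,7.4,0],[0.235,-0.0936,0.095,7.4,0],[0.235,-0.0936,0.095,7.4,0],[0.235,-0.0936,0.095,7.4,0]]]}}

```text
time_s: 18.42
tcp_pos: [0.4925, 0.1084, 0.0125]
orientation: [[-0.045, 0.999, -0.001], [0.999, 0.045, -0.0], [-0.0, -0.001, -1.0]]
contact_force: [-0.2, -0.5, -0.3]
width: 0.416
gripper_force: 31.2
```

Run:
```python
from meas import *
cv2.imwrite('pics/w9.png',cams.read_camera('wrist')[100:440,100:540,::-1])
delta([.4915,.1075,.0115],2.6)
```

```text
delta [-0.0009 -0.0013  0.0013] turn -0.02 heading 2.6 q7 -54.2 t 18.4667
```

View pics/w9.png

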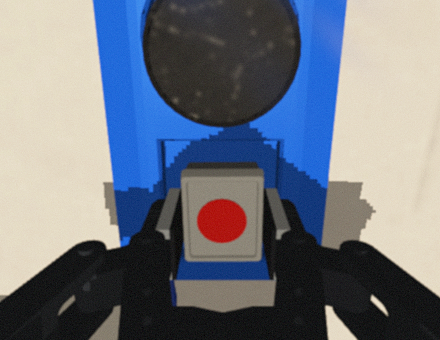

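Request:
{"fn": "drive_effector", "kwargs": {"plan": [[[0,0,0.001,0,0.65],[0,0,0.001,0,0.65],[0,0,0.001,0,0.65],[0,0,0.001,0,0.65],[0,0,-0.03,0,0.65],[0,0,-0.07,0,0.7],[-0.02,0.02,-0.1,0,0.75],[-0.045,0.05,-0.11,0,0.75],[-0.07,0.075,-0.11,0,0.75],[-0.095,0.1,-0.11,0,0.75],[-0.12,0.125,-0.11,0,0.75],[-0.129,0.14,-0.11,0,0.75],[-0.129,0.14,-0.11,0,0.75],[-0.129,0.14,-0.11,0,0.75],[-0.129,0.14,-0.11,0,0.75]]]}}

```text
time_s: 19.72
tcp_pos: [0.6373, -0.0132, 0.1226]
orientation: [[-0.046, 0.999, -0.001], [0.999, 0.046, 0.0], [0.0, -0.001, -1.0]]
contact_force: [-0.2, 0.7, 0.5]
width: 0.748
gripper_force: 0.0
```

Run:
```python
from meas import *
im=cams.read_camera('wrist'); cv2.imwrite('pics/w10.png',im[:,:,::-1]); m=cams.camera_model('wrist'); np.savez('pics/w10.npz',**m)
delta([.637,-.0152,.0075],3); print(proj(m,[.637,-.0152,.032]))
HSV['orange']=((5,150,70),(16,255,255))
o=blobs(mask(im,'orange'),150)[0]; print(cv2.boundingRect(o),cv2.fitEllipse(o))
```

```text
delta [-0.0023 -0.0002  0.1152] turn -0.32 heading 2.7 q7 -27.2 t 19.7667
[321.97679158 247.73236853]
(299, 214, 48, 55) ((322.3633728027344, 241.44131469726562), (46.63023376464844, 53.543663024902344), 179.0892333984375)
```

View pics/w10.png

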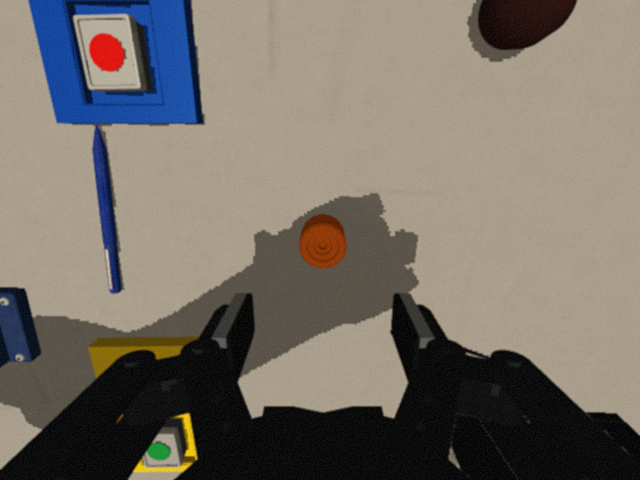

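Request:
{"fn": "drive_effector", "kwargs": {"plan": [[[0.001,0,0.03,0,0.75],[0.001,0,0.06,0,0.75],[0.001,0,0.09,0,0.75],[0.001,0,0.108,0,0.75],[0.001,0,0.115,0,0.75],[0.001,0,0.115,0,0.75],[0.001,0,0.115,0,0.75],[0.001,0,0.115,0,0],[0.001,0,0.115,0,0],[0.001,0,0.115,0,0],[0.001,0,0.115,0,0],[0.001,0,0.115,0,0],[0.001,0,0.115,0,0],[0.001,0,0.11,0,0],[0.001,0,0.08,0,0],[0.001,0,0.045,0,0],[0.001,0,0.015,0,0],[0.001,0,0.015,0,0],[0.001,0,0.015,0,0]]], "squeeze": 30}}

```text
time_s: 21.35
tcp_pos: [0.6394, -0.0133, 0.1104]
orientation: [[-0.045, 0.999, 0.004], [0.999, 0.045, -0.0], [-0.0, 0.004, -1.0]]
contact_force: [-0.0, 0.1, -0.6]
width: 0.409
gripper_force: 30.2
```

Request:
{"fn": "drive_effector", "kwargs": {"plan": [[[-0.025,-0.03,0,0,0],[-0.05,-0.06,0,0,0],[-0.075,-0.09,0,0,0],[-0.1,-0.12,0,0,0],[-0.125,-0.145,0,0,0],[-0.139,-0.158,0,0,0],[-0.139,-0.158,0.02,0,0],[-0.139,-0.158,0.05,0,0],[-0.139,-0.158,0.07,0,0],[-0.139,-0.158,0.084,0,0],[-0.139,-0.158,0.0905,0,0],[-0.139,-0.158,0.0935,0,0],[-0.139,-0.158,0.0935,0,0],[-0.139,-0.158,0.0935,0,0]]]}}

```text
time_s: 22.52
tcp_pos: [0.4864, -0.1588, 0.0143]
orientation: [[-0.046, 0.999, -0.0], [0.999, 0.046, -0.0], [-0.0, -0.0, -1.0]]
contact_force: [0.4, 0.2, -1.5]
width: 0.412
gripper_force: 31.0
```

Run:
```python
from meas import *
cv2.imwrite('pics/w11.png',cams.read_camera('wrist')[100:440,100:540,::-1])
delta([.4856,-.1604,.0135],2.6)
```

```text
delta [-0.0014 -0.0011  0.0009] turn 0.0 heading 2.6 q7 -27.5 t 22.5667
```

View pics/w11.png

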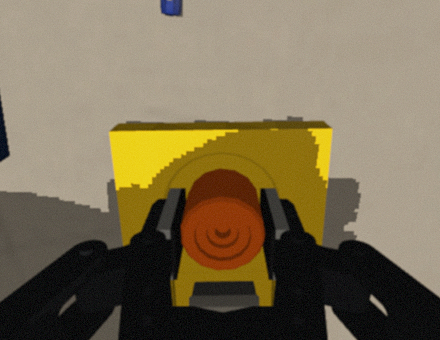

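The orange die sits inside the round recess outline, so I release it, retreat and check.

Request:
{"fn": "drive_effector", "kwargs": {"plan": [[[0,0,0,0,0.7],[0,0,0,0,0.7],[0,0,0,0,0.7],[0,0,0,0,0.7],[0,0,-0.03,0,0.7],[0,0,-0.07,0,0.7],[0,0,-0.11,0,0.7],[0,0,-0.15,0,0.7],[0.02,0.02,-0.19,0,0.7],[0.05,0.02,-0.22,0,0.7],[0.08,0.02,-0.25,0,0.7],[0.11,0.02,-0.28,0,0.7],[0.14,0.02,-0.28,0,0.7],[0.14,0.02,-0.28,0,0.7],[0.14,0.02,-0.28,0,0.7],[0.14,0.02,-0.28,0,0.7]]]}}

```text
time_s: 23.9
tcp_pos: [0.5, -0.0187, 0.294]
orientation: [[-0.045, 0.999, -0.001], [0.999, 0.045, -0.001], [-0.001, -0.001, -1.0]]
contact_force: [0.2, -0.3, 0.4]
width: 0.7
gripper_force: 0.0
```

Run:
```python
from meas import *
im=cams.read_camera('wrist'); cv2.imwrite('pics/w12.png',im[:,:,::-1]); m=cams.camera_model('wrist'); np.savez('pics/w12.npz',**m)
def dev(name,p,z,ctr,yaw):
    P=cast(m,p,z)[0][:2]-ctr; a=np.radians(yaw); print(name,(np.array([[np.cos(a),np.sin(a)],[-np.sin(a),np.cos(a)]])@P*1000).round(1))
B=np.array([.4879,.1884]);Y=np.array([.4877,-.1963])
def cen(c): M=cv2.moments(blobs(mask(im,c),20)[0]); return [M['m10']/M['m00'],M['m01']/M['m00']]
HSV['red']=((0,150,80),(4,255,255))
for c,z,t,a in [('red',.025,B,2.6),('green',.025,Y,3.3),('orange',.03,Y,3.3)]: print(cen(c)); dev(c,cen(c),z,t,a)
```

```text
[321.4071197411003, 87.25307443365695]
red [  1.1 -80.1]
[309.26855600539807, 343.2253711201079]
green [  0.3 -34.2]
[308.06363636363636, 302.6068181818182]
orange [ 0.6 34.1]
```

View pics/w12.png

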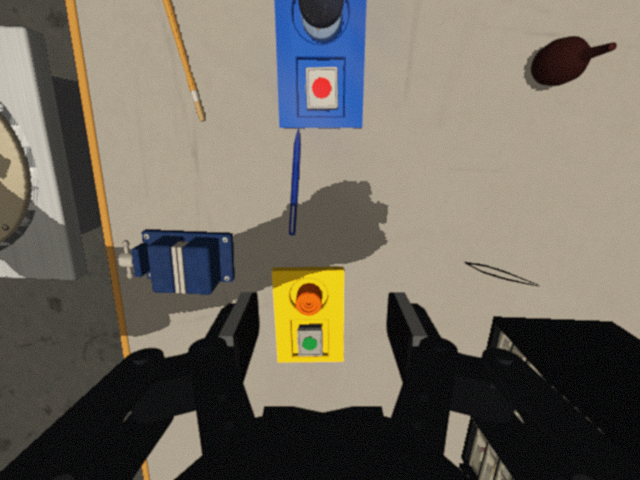

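All five things stand in their recesses: red dot at (321,87), green dot at (309,343), orange die at (308,300), and the jar and white die seen in earlier views. The red and green boxes and the orange die measure within 2 mm of centre, and the pen and blower are untouched.

```bash
python3 -c "
from plant import env, cams
print(env.close_job())"
```

```text
the job is handed in; nothing more can be done
None
```

I put all five things in their named recesses, left the pen and blower alone, and handed the job in at about 24 s of the 112 s allowed; the hand-in gave no verdict.

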